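# Click the timer dial round to its arrow and start it

### The job

Set the kitchen timer: with a fingertip, flick the teeth of its white dial clockwise (seen from above), click by click, until the long tooth with the wide end rests at the raised arrow on the timer, and not a click further. Then press the round start button all the way down and let it come back up. Only push and press, without gripping or forcing the timer's parts, and leave everything else on the counter standing where it is.

Things in the scene. Friction and masses are not known exactly. Their poses are not given: they have to be found in the camera images.
- timer: grey plastic countertop timer, a flat box 170 (x) x 220 (y) x 32 mm high, fixed to the counter. Origin: centre of its underside, z up; at yaw 0 its x points away from the robot. Dial axis at x -12, y +30 mm; start button at x -25, y -78 mm. A small raised arrow head (5 mm high) on the deck lies 73 to 88 mm in +x from the dial axis and points back at it.
- dial_hub (a point): on the dial's axis, 48 mm above the counter. The white thumbwheel lies flat over the timer's deck: a 60 mm disc with six teeth 60 degrees apart, 7 mm wide, disc and teeth from 38 to 58 mm above the counter; five teeth reach 52 mm from the axis, the long one 70 mm, with a head 16 mm wide. The deck below is at 32 mm.
- dial (a joint): angle (rad) of the dial: 0 = long tooth at the arrow (timer +x); grows clockwise seen from above. Clicks every pi/3: a spring ball draws it to the nearest multiple of pi/3 when let go (unless left half-way between two); pushing a tooth takes about 5 N. Starts 2, 3 or 4 clicks short (about -2.09, -3.14, -4.19). Stops at -4.95 and +1.15, so only clockwise leads to the arrow.
- long_tooth (a point): outer end of the dial's long tooth, 70 mm from the dial axis, 48 mm above the counter.
- start (a joint): travel (m) of the start button: 0 = up, 0.006 = fully down; a spring brings it back up; fully down takes 5 N.
- start_top (a point): centre of the top of the round white start button, 28 mm in diameter, pressed straight down.
- creamer: small white ceramic cream jug, 80 mm high, about 68 mm wide plus a handle, standing left of the timer; a bystander. Origin: centre of its underside.
- tumbler: blue plastic tumbler, 68 mm wide, 95 mm high, standing right of the timer; a bystander. Origin: centre of its underside.
- pot: small aluminium pot, 124 mm wide, 70 mm high, black handle; a bystander. Origin: centre of its underside.
- colander: steel colander, 210 mm wide, 85 mm high, two wire handles; a bystander. Origin: centre of its underside.
- rack: red plastic cutlery rack with four slots, 90 x 200 x 110 mm high; a bystander. Origin: centre of its underside.
- spoon: spoon lying on the counter; a bystander. Origin: centre of its underside.
- jar: closed jar, 70 mm wide, 100 mm high; a bystander. Origin: centre of its underside.

How it is judged (in metres and radians):
On the way, in this order (a step that is already met when the one before it is completed fails the run):
1. the dial rests with its long tooth at the arrow (value of joint dial between -0.2 and 0.2 rad and value of joint start below 0.002 m), for 0.2 s.
2. the start button is pressed all the way down (value of joint dial between -0.2 and 0.2 rad and value of joint start above 0.005 m), for 0.05 s.
At the end, for the whole second after the job is handed in: The long tooth is within 0.2 rad of the arrow, the start button has been pressed at least 5 mm down after that and is back up, and every bystander stands upright within 25 mm of where it was (value of joint dial between -0.2 and 0.2 rad and value of joint start below 0.0015 m and angle between each of creamer, tumbler, pot, colander, rack, jar's own z axis and vertical below 0.2 rad and distance of each of creamer, tumbler, pot, colander, rack, spoon, jar from where it was at the start of the episode below 0.025 m); the robot touches nothing.
It fails at once if the dial is turned past the arrow, half a click or more (value of joint dial above 0.5 rad).
It fails at once if the start button is pressed before the dial is at the arrow (value of joint start above 0.003 m and not (value of joint dial between -0.2 and 0.2 rad)).
It fails at once if the timer's parts are gripped or forced (over 40 N from the fingers) (contact force between the fingers and timer above 40 N).
It fails at once if a bystander is lifted, tipped or pushed away (over 25 mm) (distance of any of creamer, tumbler, pot, colander, rack, spoon, jar from where it was at the start of the episode above 0.025 m).
It also fails if it takes over 72 s, if anything falls off the work surface, if the arm or the gripper's body presses on something with over 40 N, if the wrist force passes 120 N, or if a joint passes its speed limit or range.

### The arm

A 6-joint arm with a two-finger parallel gripper is mounted at the origin on the work surface. World frame = base frame: x ahead of the robot, y to its left, z up, the work surface at z = 0. Lengths are in m, angles in degrees, forces in N, time in s.
With the tool pointing down it reaches from about 0.4 to 0.825 m from the base axis. Payload 7 kg.
Tool frame: the origin (TCP) lies at the very end of the fingers, on their centre line; the grasp point (between the pads) lies 19 mm behind it; z points along the fingers, y is the line along which they close (so a half turn about z gives the same grasp; the last joint's range is limited). The gripper opens to 88 mm and grips with 3 to 60 N. Pads are 19 mm wide; open, the fingers measure 130 mm over their backs; the gripper's body (78 mm by 193 mm) begins 47 mm behind the grasp point.
Start: joints at [-54.311, 20.546, 0.682, 0, -70.136, -16.507], TCP at [0.222, -0.638, 0.227] pointing down, gripper open.
Joint ranges: [-176.03, 176.03], [-82.01, 121.73], [-58.28, 71.71], [-173.87, 95.51], [-174.79, -0.11], [-173.66, 173.66]. Speed limits (degrees/s): [136.94, 136.94, 172.46, 180, 180, 180].

### API

Orientations are given as [roll, pitch, yaw] about the fixed x, y, z axes, in that order (R = Rz(yaw) Ry(pitch) Rx(roll)).
In Python, from plant import ctrl, viewer gives the robot as it stands.
- The arm moves only by the tool servo_tool, never from a script. Its argument "rows" is a list of rows, each a list of 6 numbers: the shift along the world's x, y, z in mm, then the turn, a rotation vector about the world's x, y, z in degrees. A call has 1 to 5 rows; each row shifts and turns the commanded pose from where the row before left it; what a row does not reach is not made up. A row lasts 1/12 s, in which the tool goes at most 41.7 mm and 7.16 degrees, less where a joint would pass 70% of its speed; a pose out of reach is approached as far as the arm can. A call is refused whole if a number of a shift passes 41.7 or a number of a turn 7.16, either way. A call with a gripper value outside its range is refused whole. "fingers" is the finger opening in mm, from 0 to 87.6, set as the call begins (left out, the last holds). The fingers move at their own pace and stop on an object; the grip force is fixed at half the most. Time passes only in rows, so rows that do not move let the fingers close. It gives the time, the measured TCP pose, the force and the opening at its end, in the units of the state.
- ctrl.get_obs(): the state, without advancing time (a new reading comes with each control period).
- viewer.snapshot(name): name is "side" or "top" or "wrist"; returns (picture, depth): 420x560x3 uint8, red, green, blue; 420x560 float32, m along the optical axis (not along the pixel's ray), 0 where there is no reading.
- viewer.calibration(name): a dict with "fx", "fy", "cx", "cy" (pixels), "origin" and "rotation" of the camera in the world. Camera axes: x right, y up, looking along -z (the intrinsics and any distortion apply to the point x, -y, -z); pixel columns grow to the right and rows downward; lengths in m; the calibration is good to about 2 mm. A picture is of the moment at which its call begins: read the wrist's pose just before it. calibration takes no time and is no camera call; for the wrist camera it gives the pose at the moment of the call.
- ctrl.close_job(): hands the job in, once; it reports no verdict.
The state is a dict: "clock": time; "joint_pos": joint angles; "qvel": joint speeds; "tau": joint torques, N m; "tool_pos": TCP position; "orientation": TCP orientation; "force": force on the tool from outside, world axes, zero at the start; "moment": the same for the moment, N m; "opening": finger opening in m.
Only numpy, scipy, OpenCV 4.12 (cv2) and the standard library are available. Lean on these libraries where they do the work, as an engineer would, in place of code of your own. Each camera call takes 0.05 s, during which the arm holds its last target. There are 200 camera calls.

## Working session

There is one attempt and no reset: what is moved stays moved. The work goes in short steps, Python scripts to look and compute and a tool call to move; the robot and the scene stay as the last step left them, time stands still between calls to the robot, and variables do not carry over. Pictures are saved under pics/ and viewed, on a budget of 10 in all, crops included, one or two more only if the job needs it, and the job is handed in when it is done.

Besides the shell and the picture viewer there is one more tool, called by a JSON object that holds its "api" and its "payload", one argument or row to a line. servo_tool: Moves the arm, as the interface text tells. Its arguments: {"type":"object","properties":{"rows":{"type":"array","items":{"type":"array","items":{"type":"number"}}},"fingers":{"type":"number"}},"required":["rows"]}

```bash
mkdir -p pics
cat > h.py <<'E'
import numpy as np, cv2
from plant import ctrl, viewer
def snap(n,f):
    c=viewer.calibration(n); im,d=viewer.snapshot(n)
    cv2.imwrite(f'pics/{f}.png',im[:,:,::-1]); np.savez(f'pics/{f}.npz',im=im,d=d,**{k:np.array(c[k]) for k in('fx','fy','cx','cy','origin','rotation')}); print(n,{k:np.round(v,3).tolist() for k,v in c.items() if k!='name' and not isinstance(v,str)})
def ray(c,u,v,z):
    R=c['rotation'];o=c['origin']
    d=np.stack([(np.asarray(u)-c['cx'])/c['fx'],-(np.asarray(v)-c['cy'])/c['fy'],-np.ones(np.shape(u))],-1)@R.T
    return o+d*((z-o[2])/d[...,2])[...,None]
def cloud(c):
    v,u=np.mgrid[:420,:560]; d=c['d']
    p=np.stack([(u-c['cx'])/c['fx']*d,-(v-c['cy'])/c['fy']*d,-d],-1)
    return p@c['rotation'].T+c['origin']
E
python3 - <<'E'
from h import *
print(ctrl.get_obs()); snap('top','top0'); snap('side','side0')
E
```

```text
{'clock': 0.0, 'joint_pos': array([-5.43095998e+01,  2.05909536e+01,  6.34410461e-01, -2.10218139e-02,
       -7.01360820e+01, -1.65060377e+01]), 'qvel': array([-0.08783918,  0.03082122, -0.05955032,  0.06856128, -0.07227989,
        0.00739677]), 'tau': array([ 1.23708454e-03, -5.82721031e+01,  2.93056995e+01,  6.99707955e+00,
        6.86865402e-03, -1.83443558e-04]), 'tool_pos': array([ 0.2216209 , -0.6370631 ,  0.22563013]), 'orientation': array([ 1.79905577e+02, -7.37146008e-03, -1.60822790e+02]), 'force': array([-0.31024098, -0.01248365, -0.17734836]), 'moment': array([-0.03816881,  0.00292989, -0.00256901]), 'opening': 0.08753093798486046}
top {'fx': 536.492, 'fy': 536.492, 'cx': 278.106, 'cy': 211.254, 'origin': [0.363, -0.003, 1.89], 'rotation': [4.451, -0.772, -89.197]}
side {'fx': 445.169, 'fy': 445.169, 'cx': 276.009, 'cy': 205.603, 'origin': [0.009, 0.806, 0.941], 'rotation': [47.927, -0.272, -150.201]}
```

View pics/top0.png

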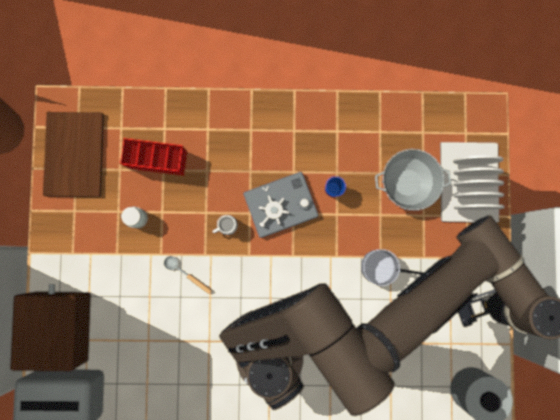

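View pics/side0.png

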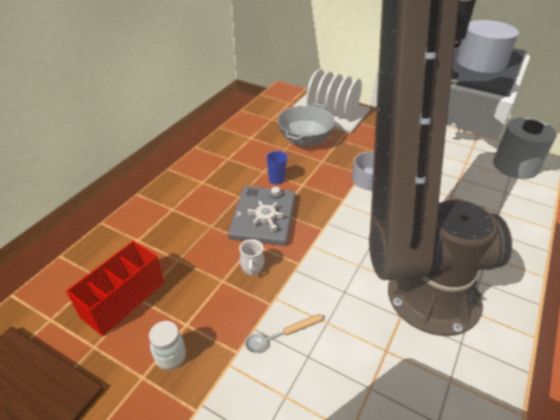

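The top view shows the timer around (282,205), its dial near (274,210), its button near (305,203), the creamer at (227,226) and the tumbler at (335,187). The rotation comes as Euler angles, so I convert it first and then measure.

```bash
sed -i "s/^def ray/from scipy.spatial.transform import Rotation as Ro\ndef load(f):\n    c=dict(np.load(f'pics\/{f}.npz')); c['rotation']=Ro.from_euler('xyz',c['rotation'],degrees=True).as_matrix() if c['rotation'].ndim==1 else c['rotation']; return c\ndef ray/" h.py
python3 - <<'E'
from h import *
c=load('top0'); P=cloud(c)
for u,v in [(274,210),(305,203),(227,226),(335,187),(250,110),(290,225)]: print(u,v,P[v,u].round(3))
im=c['im']; hsv=cv2.cvtColor(im,cv2.COLOR_RGB2HSV)
roi=np.zeros((420,560),bool); roi[165:245,238:325]=1
m=(roi&(hsv[...,1]<60)&(hsv[...,2]>50)).astype(np.uint8)
cs=max(cv2.findContours(m,0,2)[0],key=cv2.contourArea)
q=ray(c,cs[:,0,0].astype(float),cs[:,0,1].astype(float),0.032)
print('rect',cv2.minAreaRect((q[:,:2]*1000).astype(np.float32)))
w=(roi&(hsv[...,1]<40)&(hsv[...,2]>175)).astype(np.uint8)
n,l,s,ce=cv2.connectedComponentsWithStats(w)
for i in range(1,n): print(s[i],ce[i],ray(c,*ce[i],0.048))
cv2.imwrite('pics/crop0.png',cv2.resize(im[165:245,235:345,::-1],None,fx=7,fy=7,interpolation=cv2.INTER_CUBIC))
E
```

```text
274 210 [ 0.51  -0.011  0.063]
305 203 [ 0.536 -0.117  0.06 ]
227 226 [0.456 0.152 0.009]
335 187 [ 0.6   -0.226  0.006]
250 110 [ 0.877  0.08  -0.014]
290 225 [ 0.461 -0.067  0.039]
rect ((533.232177734375, -33.86659240722656), (169.09075927734375, 218.00318908691406), 21.057207107543945)
[263 187   5   4  12] [265.41666667 188.58333333] [0.58493408 0.0194786  0.048     ]
[259 196  29  31 355] [272.43943662 210.21408451] [ 0.51035527 -0.00588709  0.048     ]
[300 199   8   8  51] [303.68627451 202.21568627] [ 0.53966654 -0.11328008  0.048     ]
```

View pics/crop0.png

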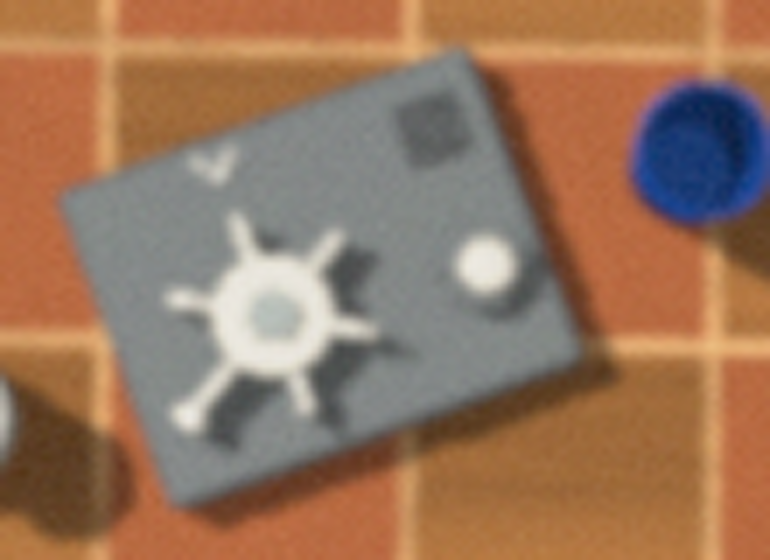

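The arrow lies at about timer angle 0 with yaw ≈21°. The long tooth is at lower left, about 120° CCW of the arrow, so the dial is 2 clicks short (-2.09). The current tool yaw already puts the finger line radial at the gap on the button side (timer angle 270°), so I go there with the fingers closed.

{"api": "servo_tool", "payload": {
  "rows": [
    [14,26,0,0,0,0],
    [14,26,0,0,0,0],
    [14,26,0,0,0,0],
    [14,26,0,0,0,0],
    [14,26,0,0,0,0]
  ],
  "fingers": 0
}}

```text
clock: 0.52
tool_pos: [0.292, -0.5061, 0.2261]
orientation: [180.0, -0.0, -160.8]
force: [1.7, -0.8, 0.2]
opening: 0.06
```

{"api": "servo_tool", "payload": {
  "rows": [
    [14,26,0,0,0,0],
    [14,26,0,0,0,0],
    [14,26,0,0,0,0],
    [14,26,0,0,0,0],
    [14,26,0,0,0,0]
  ]
}}

```text
clock: 0.93
tool_pos: [0.362, -0.376, 0.2263]
orientation: [180.0, -0.0, -160.8]
force: [0.2, -0.8, 0.4]
opening: 0.0266
```

{"api": "servo_tool", "payload": {
  "rows": [
    [14,26,0,0,0,0],
    [14,26,0,0,0,0],
    [14,26,0,0,0,0],
    [14,26,0,0,0,0],
    [14,26,0,0,0,0]
  ]
}}

```text
clock: 1.35
tool_pos: [0.432, -0.246, 0.2265]
orientation: [180.0, -0.0, -160.8]
force: [0.9, -0.7, -0.1]
opening: 0.0006
```

{"api": "servo_tool", "payload": {
  "rows": [
    [14,26,0,0,0,0],
    [14,26,0,0,0,0],
    [14,26,0,0,0,0],
    [0,0,0,0,0,0],
    [0,0,0,0,0,0]
  ]
}}

```text
clock: 1.77
tool_pos: [0.4741, -0.1682, 0.2262]
orientation: [180.0, -0.0, -160.7]
force: [-0.9, -1.5, -0.3]
opening: 0.0002
```

Run:
```python
from h import *
o=ctrl.get_obs();print(o['clock'],o['tool_pos'],o['orientation'],o['force'],o['opening']); snap('wrist','w0')
```

```text
1.7667 [ 0.47412678 -0.16821664  0.22622572] [ 1.79979932e+02 -3.36230530e-02 -1.60665995e+02] [-0.8715995  -1.53031686 -0.32772844] 0.00023354443975329186
wrist {'fx': 320.945, 'fy': 320.945, 'cx': 276.009, 'cy': 208.161, 'origin': [0.409, -0.192, 0.384], 'rotation': [-14.734, -0.077, 109.379]}
```

View pics/w0.png

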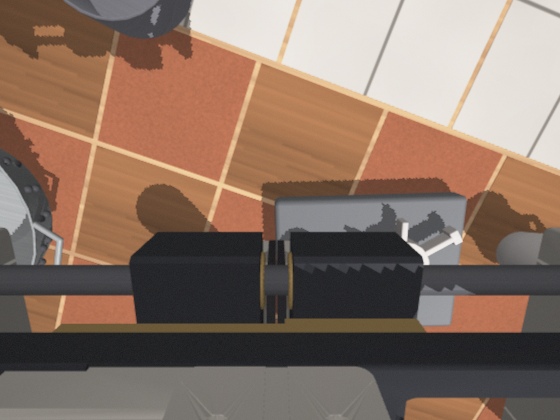

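The wrist camera (offset toward -x) sees the timer partly hidden: deck edge near (275–465,195), long tooth head at (457,238). I move past it for a clear view.

{"api": "servo_tool", "payload": {
  "rows": [
    [30,25,0,0,0,0],
    [30,25,0,0,0,0],
    [30,25,0,0,0,0],
    [30,25,0,0,0,0],
    [30,25,0,0,0,0]
  ]
}}

```text
clock: 2.23
tool_pos: [0.6246, -0.0446, 0.2265]
orientation: [180.0, -0.0, -160.9]
force: [0.9, 0.1, 0.3]
opening: 0.0004
```

{"api": "servo_tool", "payload": {
  "rows": [
    [20,5,0,0,0,0],
    [0,0,0,0,0,0],
    [0,0,0,0,0,0]
  ]
}}

```text
clock: 2.48
tool_pos: [0.6439, -0.0401, 0.2252]
orientation: [180.0, -0.1, -160.9]
force: [-0.4, 0.3, -0.4]
opening: -0.0
```

Run:
```python
from h import *
o=ctrl.get_obs();print(o['clock'],o['tool_pos'],o['orientation']); snap('wrist','w1')
```

```text
2.4833 [ 0.64389036 -0.04012537  0.22520575] [ 1.79980332e+02 -1.26014151e-01 -1.60852601e+02]
wrist {'fx': 320.945, 'fy': 320.945, 'cx': 276.009, 'cy': 208.161, 'origin': [0.579, -0.064, 0.383], 'rotation': [-14.642, -0.076, 109.195]}
```

View pics/w1.png

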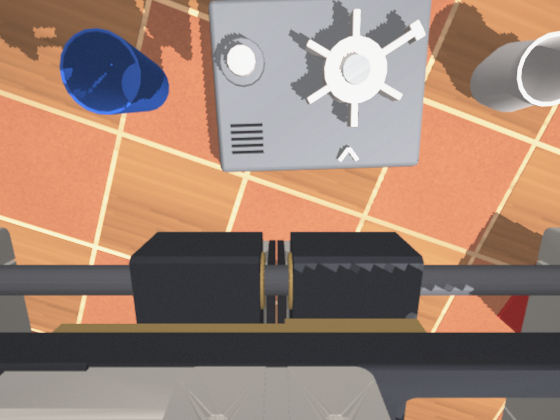

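Clear view: disc centre about (356,69), button (241,61), arrow (348,153), long tooth end about (420,28), tooth tips at (356,10), (316,45), (311,100), (355,125), (401,97).

Run:
```python
from h import *
c=load('w1'); im=c['im']; hsv=cv2.cvtColor(im,cv2.COLOR_RGB2HSV)
w=((hsv[...,1]<30)&(hsv[...,2]>200)).astype(np.uint8); w[:, :200]=0; w[:,435:]=0; w[175:]=0
n,l,s,ce=cv2.connectedComponentsWithStats(w)
for i in range(1,n):
    if s[i,4]>30: print(s[i],ce[i].round(1),ray(c,*ce[i],0.048).round(4))
i=l[62,330]; 
m=(l==i).astype(np.uint8) if i else w
v,u=np.nonzero(m); q=ray(c,u.astype(float),v.astype(float),0.058)
# disc+teeth: rasterise top-plane points; opening removes teeth
g=cv2.convexHull((q[:,:2]*1000).astype(np.float32))
o=cv2.morphologyEx(m,cv2.MORPH_CLOSE,np.ones((25,25)))&m
op=cv2.morphologyEx(cv2.morphologyEx(m,cv2.MORPH_CLOSE,np.ones((9,9))),cv2.MORPH_OPEN,cv2.getStructuringElement(2,(31,31)))
ct=max(cv2.findContours(op,0,2)[0],key=cv2.contourArea); 
d=ray(c,ct[:,0,0].astype(float),ct[:,0,1].astype(float),0.058); (x,y),r=cv2.minEnclosingCircle((d[:,:2]*1000).astype(np.float32)); print('disc',x,y,r)
h=np.array([x,y])/1000
pts=[(356,10),(316,45),(311,100),(355,125),(401,97),(420,28)]
for p in pts:
    t=ray(c,*map(float,p),0.058)[:2]-h; print(p,'r',np.linalg.norm(t).round(4),'ang',np.degrees(np.arctan2(t[1],t[0])).round(1))
t=ray(c,348.,147.,0.037)[:2]-h; print('arrow',np.linalg.norm(t),np.degrees(np.arctan2(t[1],t[0])))
print('button',ray(c,241.,61.,.046), 'depth pts',cloud(c)[61,241],cloud(c)[69,356],cloud(c)[140,300])
```

```text
[ 307    8  119  119 4711] [359.3  66.4] [ 0.5012 -0.005   0.048 ]
[227  45  29  31 723] [241.2  59.9] [ 0.5333 -0.1147  0.048 ]
[338 146  22  16 158] [348.6 154.3] [0.5826 0.0174 0.048 ]
disc 507.2852783203125 -8.744283676147461 31.710216522216797
(356, 10) r 0.0501 ang -157.3
(316, 45) r 0.0437 ang -99.9
(311, 100) r 0.0495 ang -37.7
(355, 125) r 0.0504 ang 21.8
(401, 97) r 0.051 ang 80.7
(420, 28) r 0.0666 ang 141.3
arrow 0.07301105123944836 20.231666374222108
button [ 0.53400916 -0.11491032  0.046     ] depth pts [ 0.53503036 -0.11375128  0.05363865] [ 0.50766361 -0.00963527  0.06251096] [ 0.58580405 -0.03376999  0.03251816]
```

Everything agrees: hub (0.508,-0.009), yaw ≈21°, button (0.534,-0.115), and the button matches the position expected from the hub. Next I go above the gap at world angle -69°, r 57 mm, i.e. (0.528,-0.062).

{"api": "servo_tool", "payload": {
  "rows": [
    [-29,-5.5,0,0,0,0],
    [-29,-5.5,0,0,0,0],
    [-29,-5.5,0,0,0,0],
    [-28.5,-5.5,0,0,0,1.8],
    [0,0,-20,0,0,0]
  ]
}}

```text
clock: 2.95
tool_pos: [0.525, -0.0636, 0.2108]
orientation: [-179.9, 0.4, -159.0]
force: [1.1, -0.2, -0.4]
opening: 0.0007
```

{"api": "servo_tool", "payload": {
  "rows": [
    [0,0,-30,0,0,0],
    [0,0,-30,0,0,0],
    [0,0,-30,0,0,0],
    [0,0,-20,0,0,0],
    [0,0,0,0,0,0]
  ]
}}

```text
clock: 3.37
tool_pos: [0.5243, -0.063, 0.0931]
orientation: [179.9, -0.4, -159.2]
force: [-0.4, 0.2, 0.4]
opening: 0.0003
```

{"api": "servo_tool", "payload": {
  "rows": [
    [0,0,0,0,0,0],
    [0,0,0,0,0,0]
  ]
}}

```text
clock: 3.53
tool_pos: [0.5289, -0.062, 0.0982]
orientation: [-180.0, 0.1, -159.0]
force: [0.2, 0.4, 0.5]
opening: 0.0006
```

{"api": "servo_tool", "payload": {
  "rows": [
    [0,0,-15,0,0,0],
    [0,0,-15,0,0,0],
    [0,0,-12,0,0,0],
    [0,0,-10,0,0,0],
    [0,0,0,0,0,0]
  ]
}}

```text
clock: 3.95
tool_pos: [0.528, -0.0617, 0.0443]
orientation: [180.0, -0.0, -159.0]
force: [0.1, 0.4, -0.4]
opening: 0.0005
```

{"api": "servo_tool", "payload": {
  "rows": [
    [0,0,0,0,0,0],
    [0,0,0,0,0,0]
  ]
}}

```text
clock: 4.12
tool_pos: [0.5291, -0.0614, 0.0457]
orientation: [-180.0, 0.1, -159.0]
force: [0.3, -0.2, -0.7]
opening: 0.0006
```

Run:
```python
import numpy as np
h=np.array([508,-9]);a=np.radians(-69-np.arange(0,61,5))
p=h+57*np.c_[np.cos(a),np.sin(a)]
print(np.c_[np.arange(0,60,5)+5,np.diff(p,axis=0).round(1),p[1:].round(1)])
```

```text
[[ 5.000e+00 -4.700e+00 -1.600e+00  5.237e+02 -6.380e+01]
 [ 1.000e+01 -4.800e+00 -1.200e+00  5.189e+02 -6.500e+01]
 [ 1.500e+01 -4.900e+00 -7.000e-01  5.140e+02 -6.570e+01]
 [ 2.000e+01 -5.000e+00 -3.000e-01  5.090e+02 -6.600e+01]
 [ 2.500e+01 -5.000e+00  1.000e-01  5.040e+02 -6.590e+01]
 [ 3.000e+01 -4.900e+00  6.000e-01  4.991e+02 -6.530e+01]
 [ 3.500e+01 -4.900e+00  1.000e+00  4.942e+02 -6.430e+01]
 [ 4.000e+01 -4.800e+00  1.400e+00  4.894e+02 -6.290e+01]
 [ 4.500e+01 -4.600e+00  1.800e+00  4.848e+02 -6.110e+01]
 [ 5.000e+01 -4.500e+00  2.200e+00  4.804e+02 -5.890e+01]
 [ 5.500e+01 -4.200e+00  2.600e+00  4.761e+02 -5.630e+01]
 [ 6.000e+01 -4.000e+00  3.000e+00  4.721e+02 -5.330e+01]]
```

At depth, mid-gap, with no contact force. Now I follow the arc clockwise.

{"api": "servo_tool", "payload": {
  "rows": [
    [-4.7,-1.6,0,0,0,-5],
    [-4.8,-1.2,0,0,0,-5],
    [-4.9,-0.7,0,0,0,-5],
    [-5,-0.3,0,0,0,-5]
  ]
}}

```text
clock: 4.45
tool_pos: [0.5124, -0.0653, 0.0463]
orientation: [180.0, 0.4, -179.2]
force: [8.9, -6.3, -5.4]
opening: 0.0005
```

{"api": "servo_tool", "payload": {
  "rows": [
    [-5,0.1,0,0,0,-5],
    [-4.9,0.6,0,0,0,-5],
    [-4.9,1,0,0,0,-5]
  ]
}}

```text
clock: 4.7
tool_pos: [0.4958, -0.0638, 0.046]
orientation: [179.9, 0.2, 165.8]
force: [2.1, -3.4, -0.2]
opening: 0.0001
```

{"api": "servo_tool", "payload": {
  "rows": [
    [-4.8,1.4,0,0,0,-5]
  ]
}}

```text
clock: 4.78
tool_pos: [0.4907, -0.0623, 0.046]
orientation: [179.9, 0.2, 160.8]
force: [2.8, -2.5, 0.1]
opening: 0.0003
```

{"api": "servo_tool", "payload": {
  "rows": [
    [-4.6,1.8,0,0,0,-5]
  ]
}}

```text
clock: 4.87
tool_pos: [0.4859, -0.0605, 0.0459]
orientation: [179.9, 0.2, 155.8]
force: [1.2, -1.0, 0.8]
opening: 0.0004
```

{"api": "servo_tool", "payload": {
  "rows": [
    [-4.5,2.2,0,0,0,-5],
    [0,0,0,0,0,0],
    [0,0,0,0,0,0]
  ]
}}

```text
clock: 5.12
tool_pos: [0.4808, -0.058, 0.0455]
orientation: [179.9, 0.1, 151.2]
force: [0.0, 0.4, -0.5]
opening: 0.0005
```

Run:
```python
from h import *
o=ctrl.get_obs();print(o['clock'],o['tool_pos'],o['joint_pos'].round(1),o['force']); snap('top','top1')
im=load('top1')['im']
cv2.imwrite('pics/crop1.png',cv2.resize(im[155:255,235:345,::-1],None,fx=6,fy=6,interpolation=cv2.INTER_CUBIC))
```

```text
5.1167 [ 0.48075293 -0.05804406  0.04547586] [  16.5   14.4  -36.2    0.   -39.3 -135.3] [ 0.03393495  0.44179582 -0.46689278]
top {'fx': 536.492, 'fy': 536.492, 'cx': 278.106, 'cy': 211.254, 'origin': [0.363, -0.003, 1.89], 'rotation': [4.451, -0.772, -89.197]}
```

View pics/crop1.png

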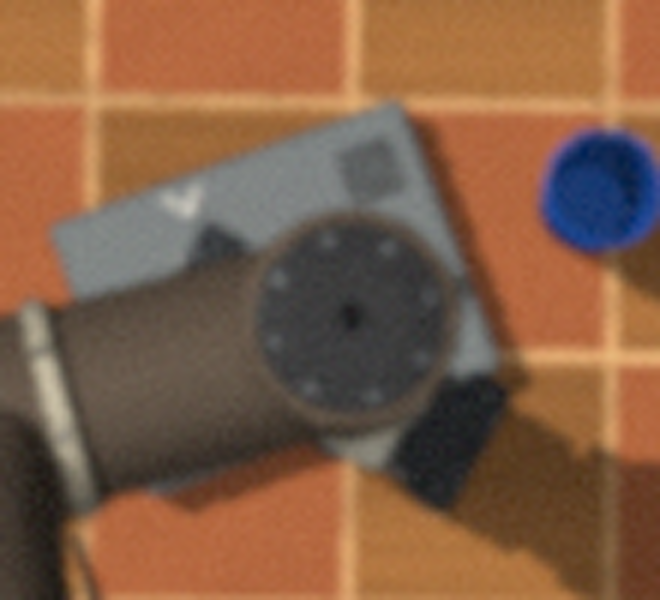

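The top crop is blocked by the arm (timer corner and arrow visible at (185,200), dial hidden). The force fell from 11 N to 0, which suggests one click. I lift clear and look with the wrist camera from the earlier viewing pose.

{"api": "servo_tool", "payload": {
  "rows": [
    [-2,1,0,0,0,-2],
    [0,0,15,0,0,0],
    [0,0,25,0,0,0],
    [0,0,40,0,0,0],
    [0,0,40,0,0,7]
  ]
}}

```text
clock: 5.58
tool_pos: [0.4775, -0.0575, 0.1656]
orientation: [-179.9, -0.1, 156.0]
force: [2.6, 0.1, 0.1]
opening: 0.0007
```

{"api": "servo_tool", "payload": {
  "rows": [
    [28,3,40,0,0,7],
    [28,3,20,0,0,7],
    [28,3,0,0,0,7],
    [28,3,0,0,0,7],
    [28,3,0,0,0,7]
  ]
}}

```text
clock: 6.0
tool_pos: [0.6157, -0.0426, 0.2196]
orientation: [180.0, 0.1, -168.5]
force: [0.7, -0.9, 0.6]
opening: -0.0
```

{"api": "servo_tool", "payload": {
  "rows": [
    [25,2,0,0,0,7],
    [0,0,0,0,0,3],
    [0,0,0,0,0,0],
    [0,0,0,0,0,0]
  ]
}}

```text
clock: 6.33
tool_pos: [0.6389, -0.0408, 0.2182]
orientation: [180.0, -0.1, -159.1]
force: [-0.9, 0.2, -0.3]
opening: 0.0005
```

Run:
```python
from h import *
o=ctrl.get_obs();print(o['clock'],o['tool_pos'],o['orientation']); snap('wrist','w2')
```

```text
6.3333 [ 0.63889105 -0.04076368  0.21816737] [ 1.79984051e+02 -5.46781533e-02 -1.59060408e+02]
wrist {'fx': 320.945, 'fy': 320.945, 'cx': 276.009, 'cy': 208.161, 'origin': [0.575, -0.067, 0.376], 'rotation': [-14.712, -0.074, 110.985]}
```

View pics/w2.png

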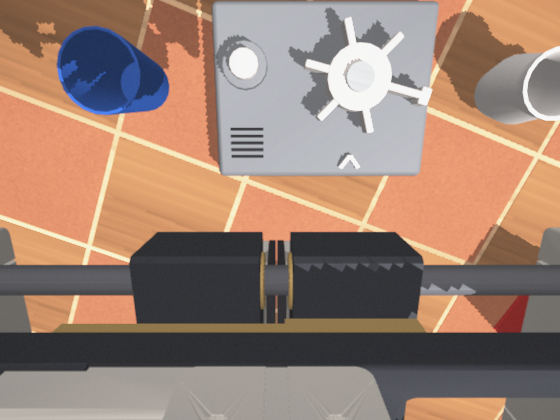

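One click has begun: long tooth head at (425,95), hub (360,76), arrow (348,160). The tooth nearest the arrow is at (368,130), not aligned yet. I measure the angle and check whether it is still creeping.

```bash
cat >> h.py <<'E'
def dial(f,h=(0.508,-0.009),yaw=21.0):
    c=load(f); hsv=cv2.cvtColor(c['im'],cv2.COLOR_RGB2HSV)
    v,u=np.nonzero((hsv[...,1]<30)&(hsv[...,2]>190)); q=ray(c,u.astype(float),v.astype(float),0.058)[:,:2]-np.array(h)
    r=np.hypot(*q.T); a=(np.degrees(np.arctan2(q[:,1],q[:,0]))-yaw)
    k=(r>.037)&(r<.050); ph=np.degrees(np.angle(np.exp(6j*np.radians(a[k])).mean()))/6
    k2=(r>.057)&(r<.071); lt=np.degrees(np.angle(np.exp(1j*np.radians(a[k2])).mean()))
    print(f,'comb phase(deg ccw)',ph.round(1),'long tooth (deg ccw from arrow)',lt.round(1),k.sum(),k2.sum())
E
python3 - <<'E'
from h import *
dial('w1');dial('w2')
for i in range(4): snap('wrist','w3') if i==3 else viewer.snapshot('wrist')
dial('w3')
E
```

```text
w1 comb phase(deg ccw) 6.2 long tooth (deg ccw from arrow) 11.9 1663 2823
w2 comb phase(deg ccw) 18.6 long tooth (deg ccw from arrow) 13.4 1642 2357
wrist {'fx': 320.945, 'fy': 320.945, 'cx': 276.009, 'cy': 208.161, 'origin': [0.574, -0.067, 0.377], 'rotation': [-14.808, -0.054, 110.99]}
w3 comb phase(deg ccw) 19.1 long tooth (deg ccw from arrow) 10.9 1665 2455
```

```bash
python3 - <<'E'
s=open('h.py').read()
s=s.replace("    v,u=np.nonzero((hsv[...,1]<30)&(hsv[...,2]>190));","""    m=((hsv[...,1]<30)&(hsv[...,2]>200)).astype(np.uint8); V,U=np.mgrid[:420,:560]
    H=ray(c,U.astype(float),V.astype(float),0.058)[...,:2]-np.array(h); m[np.hypot(H[...,0],H[...,1])>.08]=0
    n,l,st,ce=cv2.connectedComponentsWithStats(m); v,u=np.nonzero(l==1+np.argmax(st[1:,4]));""")
open('h.py','w').write(s)
E
python3 - <<'E'
from h import *
for f in('w1','w2','w3'): dial(f)
E
```

```text
w1 comb phase(deg ccw) 0.3 long tooth (deg ccw from arrow) 120.7 670 237
w2 comb phase(deg ccw) 15.5 long tooth (deg ccw from arrow) 75.7 688 201
w3 comb phase(deg ccw) 15.6 long tooth (deg ccw from arrow) 75.6 683 203
```

The dial is static at -75.6° (-1.32 rad). Friction held it where the finger left it instead of letting it snap, so the finger has to carry it. It turned 44.4° for 52° of finger arc, so the finger centre trails the tooth by ≈22.4° at contact. Next I enter the gap at timer 285.6° (world -53.4°) and push towards a finger end angle of about world -136°.

{"api": "servo_tool", "payload": {
  "rows": [
    [-33,-5,0,0,0,5.2],
    [-32,-4,0,0,0,5.2],
    [-32,-5,0,0,0,5.2],
    [0,0,-40,0,0,0],
    [0,0,-40,0,0,0]
  ]
}}

```text
clock: 7.0
tool_pos: [0.5427, -0.0545, 0.1419]
orientation: [-179.8, 0.5, -143.4]
force: [2.2, 0.7, -2.2]
opening: 0.0005
```

{"api": "servo_tool", "payload": {
  "rows": [
    [0,0,-30,0,0,0],
    [0,0,-10,0,0,0],
    [0,0,0,0,0,0],
    [0,0,0,0,0,0],
    [0,0,0,0,0,0]
  ]
}}

```text
clock: 7.42
tool_pos: [0.5436, -0.0545, 0.1006]
orientation: [-179.9, 0.1, -143.4]
force: [-0.3, -0.1, -0.1]
opening: 0.0002
```

Run:
```python
import numpy as np
h=np.array([508,-9]);a=np.radians(-53.4-np.arange(0,86,5))
p=h+57*np.c_[np.cos(a),np.sin(a)]
np.set_printoptions(suppress=True)
print(np.c_[np.arange(0,85,5)+5,np.diff(p,axis=0).round(1),p[1:].round(1)])
```

```text
[[  5.   -4.1  -2.8 537.9 -57.5]
 [ 10.   -4.3  -2.4 533.5 -60. ]
 [ 15.   -4.5  -2.  529.  -62. ]
 [ 20.   -4.7  -1.6 524.3 -63.6]
 [ 25.   -4.8  -1.2 519.5 -64.8]
 [ 30.   -4.9  -0.8 514.6 -65.6]
 [ 35.   -5.   -0.4 509.6 -66. ]
 [ 40.   -5.    0.1 504.6 -65.9]
 [ 45.   -4.9   0.5 499.7 -65.4]
 [ 50.   -4.9   0.9 494.8 -64.4]
 [ 55.   -4.8   1.4 490.  -63.1]
 [ 60.   -4.6   1.8 485.4 -61.3]
 [ 65.   -4.5   2.2 480.9 -59.1]
 [ 70.   -4.3   2.6 476.6 -56.6]
 [ 75.   -4.    2.9 472.6 -53.7]
 [ 80.   -3.8   3.3 468.8 -50.4]
 [ 85.   -3.5   3.6 465.4 -46.8]]
```

{"api": "servo_tool", "payload": {
  "rows": [
    [-1.5,0,-16,0,0,0],
    [0,0,-16,0,0,0],
    [0,0,-14,0,0,0],
    [0,0,-10,0,0,0],
    [0,0,0,0,0,0]
  ]
}}

```text
clock: 7.83
tool_pos: [0.5404, -0.0547, 0.0422]
orientation: [180.0, -0.0, -143.4]
force: [-0.6, -0.2, 0.6]
opening: 0.0008
```

{"api": "servo_tool", "payload": {
  "rows": [
    [0,0,0,0,0,0],
    [-4.1,-2.8,0,0,0,-5],
    [-4.3,-2.4,0,0,0,-5],
    [-4.5,-2,0,0,0,-5],
    [-4.7,-1.6,0,0,0,-5]
  ]
}}

```text
clock: 8.25
tool_pos: [0.524, -0.0634, 0.0442]
orientation: [-180.0, 0.1, -163.6]
force: [-0.5, -0.2, 0.3]
opening: -0.0001
```

{"api": "servo_tool", "payload": {
  "rows": [
    [-4.8,-1.2,0,0,0,-5],
    [-4.9,-0.8,0,0,0,-5],
    [-5,-0.4,0,0,0,-5],
    [-5,0.1,0,0,0,-5]
  ]
}}

```text
clock: 8.58
tool_pos: [0.5065, -0.0658, 0.0447]
orientation: [180.0, 0.4, 176.4]
force: [4.8, -3.8, -2.9]
opening: 0.0006
```

{"api": "servo_tool", "payload": {
  "rows": [
    [-2.5,0.2,0,0,0,-2.5],
    [-2.4,0.3,0,0,0,-2.5],
    [-2.5,0.4,0,0,0,-2.5],
    [-2.4,0.5,0,0,0,-2.5]
  ]
}}

```text
clock: 8.92
tool_pos: [0.4954, -0.0642, 0.0445]
orientation: [179.9, 0.2, 166.5]
force: [1.5, -2.3, -0.1]
opening: 0.0004
```

{"api": "servo_tool", "payload": {
  "rows": [
    [-2.4,0.6,0,0,0,-2.5],
    [-2.4,0.8,0,0,0,-2.5],
    [-2.3,0.9,0,0,0,-2.5],
    [-2.3,0.9,0,0,0,-2.5]
  ]
}}

```text
clock: 9.25
tool_pos: [0.4856, -0.0609, 0.0444]
orientation: [179.9, 0.2, 156.5]
force: [1.2, -1.7, 0.1]
opening: 0.0004
```

{"api": "servo_tool", "payload": {
  "rows": [
    [-2.3,1.0,0,0,0,-2.5],
    [-2.2,1.2,0,0,0,-2.5],
    [-2.2,1.3,0,0,0,-2.5],
    [-2.1,1.3,0,0,0,-2.5],
    [0,0,0,0,0,0]
  ]
}}

```text
clock: 9.67
tool_pos: [0.4761, -0.056, 0.0441]
orientation: [179.9, 0.1, 146.5]
force: [-0.0, 0.3, 0.7]
opening: 0.0004
```

The finger is now at world -123.4°, so by the first pass's relation the dial should be near -13°. I carry it 8° more slowly, then lift and look.

{"api": "servo_tool", "payload": {
  "rows": [
    [-1.6,1.1,0,0,0,-2],
    [-1.6,1.2,0,0,0,-2],
    [-1.6,1.2,0,0,0,-2],
    [-1.5,1.3,0,0,0,-2],
    [0,0,0,0,0,0]
  ]
}}

```text
clock: 10.08
tool_pos: [0.4695, -0.0513, 0.0436]
orientation: [179.9, 0.1, 138.6]
force: [-0.2, -0.5, 0.6]
opening: 0.0005
```

{"api": "servo_tool", "payload": {
  "rows": [
    [0,0,0,0,0,0],
    [0,0,15,0,0,0],
    [0,0,25,0,0,0],
    [0,0,40,0,0,0],
    [0,0,40,0,0,7]
  ]
}}

```text
clock: 10.5
tool_pos: [0.4682, -0.0519, 0.1638]
orientation: [-179.9, -0.1, 145.6]
force: [2.3, 1.1, 0.0]
opening: 0.0006
```

{"api": "servo_tool", "payload": {
  "rows": [
    [30,2,40,0,0,7],
    [30,2,20,0,0,7],
    [30,2,0,0,0,7],
    [30,2,0,0,0,7],
    [30,2,0,0,0,7]
  ]
}}

```text
clock: 10.92
tool_pos: [0.6156, -0.0419, 0.2171]
orientation: [180.0, 0.1, -179.0]
force: [0.5, -0.3, 0.5]
opening: 0.0004
```

{"api": "servo_tool", "payload": {
  "rows": [
    [25,2,0,0,0,7],
    [0,0,0,0,0,7],
    [0,0,0,0,0,6],
    [0,0,0,0,0,0],
    [0,0,0,0,0,0]
  ]
}}

```text
clock: 11.33
tool_pos: [0.6389, -0.04, 0.216]
orientation: [180.0, -0.0, -159.5]
force: [-0.2, 0.2, -0.5]
opening: 0.0005
```

Run:
```python
from h import *
o=ctrl.get_obs();print(o['clock'],o['tool_pos'],o['orientation']); snap('wrist','w4'); dial('w4')
```

```text
11.3333 [ 0.63893012 -0.04004476  0.2159902 ] [ 1.79999573e+02 -6.65229966e-03 -1.59549398e+02]
wrist {'fx': 320.945, 'fy': 320.945, 'cx': 276.009, 'cy': 208.161, 'origin': [0.574, -0.065, 0.374], 'rotation': [-14.761, -0.057, 110.499]}
w4 comb phase(deg ccw) 0.5 long tooth (deg ccw from arrow) 0.3 691 196
```

View pics/w4.png

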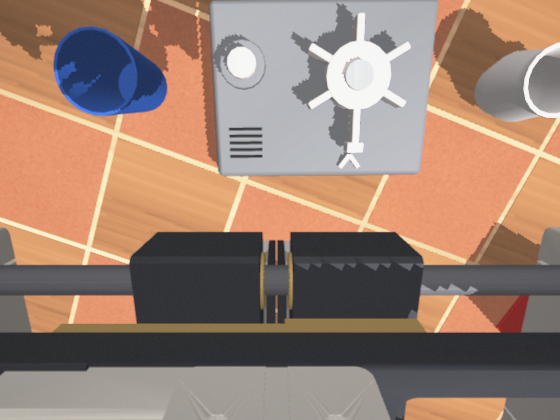

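The long tooth sits at the arrow: head (355,148), arrow (349,158), measured 0.3° off. The bystanders are unmoved. Before pressing I check the heights of the button and its ring.

Run:
```python
from h import *
for f in('w4','w1'):
    c=load(f); P=cloud(c); b=np.array([.534,-.1147])
    for lo,hi in((0,.010),(.0155,.019),(.028,.035)):
        r=np.hypot(*(P[...,:2]-b).transpose(2,0,1)); k=(r>=lo)&(r<hi)&(c['d']>0); print(f,lo,np.median(P[k],0).round(4),np.percentile(P[k][:,2],[10,90]).round(4))
    hsv=cv2.cvtColor(c['im'],cv2.COLOR_RGB2HSV); m=((hsv[...,1]<30)&(hsv[...,2]>200)).astype(np.uint8); l=cv2.connectedComponentsWithStats(m)
    i=l[1][62,241]; print(ray(c,*l[3][i],.05), l[2][i])
```

```text
w4 0 [ 0.534  -0.1147  0.0537] [0.0527 0.0546]
w4 0.0155 [ 0.5331 -0.1152  0.0437] [0.0427 0.0446]
w4 0.028 [ 0.528  -0.1118  0.0315] [0.0302 0.0325]
[ 0.53376078 -0.11437087  0.05      ] [227  47  30  32 755]
w1 0 [ 0.5339 -0.1147  0.0537] [0.0526 0.0546]
w1 0.0155 [ 0.5336 -0.1148  0.0436] [0.0427 0.0447]
w1 0.028 [ 0.5282 -0.1117  0.0315] [0.0304 0.0326]
[ 0.53358718 -0.11444202  0.05      ] [227  45  29  31 723]
```

The top is at 53.5 mm and the ring at 43.5 mm, so when pressed the button stays above the ring and closed fingers are fine. I go above (0.534,-0.1145).

{"api": "servo_tool", "payload": {
  "rows": [
    [-27,-19,0,0,0,0],
    [-27,-19,0,0,0,0],
    [-27,-19,-10,0,0,0],
    [-24,-17.5,-30,0,0,0],
    [0,0,-40,0,0,0]
  ]
}}

```text
clock: 11.8
tool_pos: [0.5324, -0.1161, 0.1395]
orientation: [-179.9, 0.4, -159.6]
force: [0.7, -0.3, -0.7]
opening: 0.0004
```

{"api": "servo_tool", "payload": {
  "rows": [
    [0,0,-30,0,0,0],
    [0,0,-30,0,0,0],
    [0,0,0,0,0,0],
    [0,0,0,0,0,0],
    [0,0,0,0,0,0]
  ]
}}

```text
clock: 12.22
tool_pos: [0.5354, -0.1141, 0.0781]
orientation: [-179.9, 0.1, -159.4]
force: [0.5, 0.0, 0.8]
opening: 0.0005
```

{"api": "servo_tool", "payload": {
  "rows": [
    [-1,0,-10,0,0,0],
    [0,0,-8,0,0,0],
    [0,0,-4,0,0,0],
    [0,0,0,0,0,0]
  ]
}}

```text
clock: 12.55
tool_pos: [0.5331, -0.114, 0.0539]
orientation: [180.0, -0.0, -159.4]
force: [-0.4, 0.9, 2.1]
opening: 0.0007
```

{"api": "servo_tool", "payload": {
  "rows": [
    [0,0,-2,0,0,0],
    [0,0,-2,0,0,0],
    [0,0,-1,0,0,0],
    [0,0,0,0,0,0],
    [0,0,0,0,0,0]
  ]
}}

```text
clock: 12.97
tool_pos: [0.5333, -0.1141, 0.0495]
orientation: [-180.0, 0.0, -159.4]
force: [-0.6, 0.8, 3.9]
opening: 0.0002
```

{"api": "servo_tool", "payload": {
  "rows": [
    [0,0,-1,0,0,0],
    [0,0,0,0,0,0]
  ]
}}

```text
clock: 13.13
tool_pos: [0.5333, -0.1141, 0.0484]
orientation: [-180.0, 0.0, -159.4]
force: [-1.8, 0.8, 4.0]
opening: 0.0005
```

Force is rising as expected (full travel takes about 5 N). I go on in 1 mm steps until it bottoms out.

{"api": "servo_tool", "payload": {
  "rows": [
    [0,0,-1,0,0,0],
    [0,0,0,0,0,0]
  ]
}}

```text
clock: 13.3
tool_pos: [0.5333, -0.1141, 0.0482]
orientation: [-180.0, 0.0, -159.4]
force: [-3.8, 3.1, 12.6]
opening: 0.0004
```

{"api": "servo_tool", "payload": {
  "rows": [
    [0,0,-0.7,0,0,0],
    [0,0,0,0,0,0]
  ]
}}

```text
clock: 13.47
tool_pos: [0.5334, -0.1142, 0.0481]
orientation: [-180.0, 0.0, -159.4]
force: [-5.8, 3.3, 17.9]
opening: 0.0004
```

{"api": "servo_tool", "payload": {
  "rows": [
    [0,0,-0.5,0,0,0],
    [0,0,0,0,0,0]
  ]
}}

```text
clock: 13.63
tool_pos: [0.5334, -0.1142, 0.048]
orientation: [-180.0, 0.0, -159.4]
force: [-7.4, 3.9, 22.9]
opening: 0.0007
```

The button has bottomed out: the position holds at 48 mm while the force climbs to 23 N. I lift and move away to look.

{"api": "servo_tool", "payload": {
  "rows": [
    [0,0,3,0,0,0],
    [0,0,10,0,0,0],
    [0,0,30,0,0,0],
    [0,0,40,0,0,0],
    [27,19,40,0,0,0]
  ]
}}

```text
clock: 14.05
tool_pos: [0.552, -0.1004, 0.1635]
orientation: [180.0, -0.1, -159.5]
force: [1.5, 0.1, -0.3]
opening: 0.0007
```

{"api": "servo_tool", "payload": {
  "rows": [
    [27,19,40,0,0,0],
    [27,19,5,0,0,0],
    [25,18,0,0,0,0],
    [0,0,0,0,0,0],
    [0,0,0,0,0,0]
  ]
}}

```text
clock: 14.47
tool_pos: [0.6293, -0.0457, 0.1978]
orientation: [180.0, -0.0, -159.4]
force: [-0.8, 0.1, -0.1]
opening: 0.0002
```

Run:
```python
from h import *
o=ctrl.get_obs();print(o['clock'],o['tool_pos'],o['force']); snap('wrist','w5'); dial('w5'); snap('side','side1')
c=load('w5');P=cloud(c); r=np.hypot(P[...,0]-.534,P[...,1]+.1147); print('button z',np.median(P[r<.01][:,2]))
a=load('side0')['im'];b=load('side1')['im']
cv2.imwrite('pics/fin.png',np.hstack([b[:,:,::-1]]))
df=(np.abs(a.astype(int)-b).sum(2)>90).astype(np.uint8); n,l,s,ce=cv2.connectedComponentsWithStats(cv2.morphologyEx(df,2,np.ones((3,3)))); print([x.tolist() for x in s[1:] if x[4]>25])
```

```text
14.4667 [ 0.62927239 -0.04571975  0.1978144 ] [-0.77410471  0.12599846 -0.12674567]
wrist {'fx': 320.945, 'fy': 320.945, 'cx': 276.009, 'cy': 208.161, 'origin': [0.565, -0.071, 0.356], 'rotation': [-14.72, -0.075, 110.687]}
w5 comb phase(deg ccw) 0.4 long tooth (deg ccw from arrow) 0.1 766 223
side {'fx': 445.169, 'fy': 445.169, 'cx': 276.009, 'cy': 205.603, 'origin': [0.009, 0.806, 0.941], 'rotation': [47.927, -0.272, -150.201]}
button z 0.05367593480910471
[[153, 0, 230, 95, 11588], [430, 0, 74, 212, 9169], [442, 17, 9, 7, 38], [282, 21, 139, 264, 9480], [441, 41, 11, 8, 50], [423, 48, 14, 15, 123], [504, 81, 7, 7, 32], [512, 84, 7, 9, 52], [498, 94, 7, 7, 38], [211, 103, 42, 53, 1385], [418, 113, 13, 12, 105], [495, 117, 62, 52, 1669], [547, 155, 13, 16, 101], [428, 164, 113, 170, 5318], [415, 177, 11, 7, 71], [241, 208, 7, 4, 27], [492, 225, 8, 33, 180], [442, 231, 33, 14, 190], [452, 321, 11, 9, 83]]
```

View pics/fin.png

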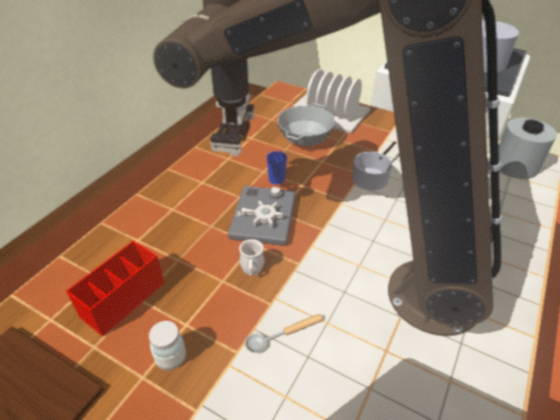

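The side view shows the jug (251,257), tumbler (277,168), rack, jar, spoon, colander and pot all where they stood. The dial is at 0.1°, the button is back at 53.7 mm, and the arm is clear. I hand in.

```bash
python3 -c "
from plant import ctrl
print(ctrl.close_job())"
```

```text
the job is handed in; nothing more can be done
None
```

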